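# Hook out the test tray and seat the waveguide adaptor

## Robot

A 6-joint arm with a two-finger parallel gripper is mounted at the origin on the work surface. World frame = base frame: x ahead of the robot, y to its left, z up, the work surface at z = 0. Lengths are in m, angles in rad, forces in N, time in s.
With the tool pointing down it reaches from about 0.3 to 0.775 m from the base axis. Payload 14.6 kg.
Tool frame: the origin (TCP) lies at the very end of the fingers, on their centre line; the grasp point (between the pads) lies 19 mm behind it; z points along the fingers, y is the direction in which the jaws open and shut (so a half turn about z gives the same grasp; the last joint's range is limited). The gripper opens to 94 mm and grips with 3 to 60 N. Pads are 16 mm wide; open, the fingers measure 119 mm over their backs; the gripper's body (75 mm by 177 mm) begins 78 mm behind the grasp point.
Start: joints at [-1.218, 0.3, 1.521, -0, 1.321, -0.067], TCP at [0.224, -0.502, 0.205] pointing down, gripper open.
Joint ranges: [-3.03, 3.03], [-0.79, 2.21], [0.23, 2.52], [-1.04, 4.18], [0, 3.07], [-2.55, 2.55]. Speed limits (rad/s): [2.22, 2.22, 2.57, 3.14, 3.14, 3.14].

## Interface

Orientations are given as [roll, pitch, yaw] about the fixed x, y, z axes, in that order (R = Rz(yaw) Ry(pitch) Rx(roll)).
In Python, from station import status, camera, ctrl gives the robot as it stands. The module is installed in compiled form; this text tells all that it offers.
- The arm moves only by the shell command python3 -m jog 'ROWS' [FORCE]. ROWS is JSON, a list of rows, each a list of 7 numbers: the shift along the tool's x, y, z each as a share of 1000 mm, from -1 to 1, then the turn, a rotation vector about the tool's x, y, z each as a share of pi/2 rad, from -1 to 1, then the opening, from -1 (shut) to 1 (fully open), so that 0 is half open. A call has 1 to 20 rows; each row is the pose to reach, as a shift and turn from the pose measured when the call began, along the tool's axes at that moment; what a row does not reach only later rows make up. A row lasts 1/10 s, in which the tool goes at most 50 mm and 8.59 degrees, less where a joint would pass 70% of its speed; a pose out of reach is approached as far as the arm can. A call with a number of a shift or a turn outside -1 to 1 is refused whole. A call with a gripper value outside its range is refused whole. The fingers move at their own pace and stop on an object; FORCE is the grip in N (left out, the last holds). Time passes only in rows, so rows that repeat a pose let the fingers close. It gives the time, the measured TCP pose, the force and the opening at its end, in the units of the state.
- status.get_obs(): the state, without advancing time (a new reading comes with each control period).
- camera(name): name is "scene" or "top" or "wrist"; returns a dict with "image" (400x640x3 uint8, red, green, blue), "fx", "fy", "cx", "cy" (pixels), "world_from_camera" (4x4, takes a point from camera to world coordinates). Camera axes: x right, y down, z forward; pixel columns grow to the right and rows downward; lengths in m; the calibration is good to about 2 mm. A picture is of the moment at which its call begins. There is no depth.
- ctrl.hand_in(): hands the job in, once; it reports no verdict.
The state is a dict: "time_s": time; "qpos": joint angles; "joint_vel": joint speeds; "tau": joint torques, N m; "ee_pos": TCP position; "eef_rot": TCP orientation; "force": force on the tool from outside, world axes, zero at the start; "moment": the same for the moment, N m; "grip_width": finger opening in m.
Only numpy, scipy, OpenCV 4.12 (cv2) and the standard library are available. Lean on these libraries where they do the work, as an engineer would, in place of code of your own. Each camera call takes 0.05 s, during which the arm holds its last target.

## Task

Of the two grey test units, draw out the tray whose tongue has a finger hole, nearly to its stop, with the wooden-handled hook in that hole, not touching that unit or tray with the hand until it is out; first move the amber capacitor standing in the tray's way aside, so that the tray does not strike it, and leave it upright on the bench. Lay the hook back on the bench clear of the unit, then set the brass adaptor upright in the tray's hexagonal pocket and shuffle it until its foot drops fully home. Leave the other tray shut and everything else where it is.

Things in the scene. Friction and masses are not known exactly. Their poses are not given: they have to be found in the camera images.
- unit: the test unit whose tray tongue has a finger hole: grey housing 130 (x) x 100 (y) x 66 mm high, fixed to the bench. Origin: centre of its underside; its front is the face at x = -65 mm, and the tray slides out along the unit's -x. It points roughly to the world's -y; a blank unit stands beside it, the two changing places from start to start
- tray (a joint): how far the tray with the finger hole is out, m: 0 shut, 0.100 at its stop; may start up to 0.010 ajar. Slides with about 2 N of friction and stays where it is left. Tray: aluminium, 76 mm wide, its body's upper face 38 mm above the bench; front panel 84 mm wide, 5 mm thick, from 22 to 56 mm above the bench, lying against the housing's front when shut
- finger_hole (a point): centre of the 18 mm round through-hole, at the upper face of the tray's tongue; axes as the unit's. The tongue is a level plate 6 mm thick, 44 mm wide, upper face 46 mm above the bench, sticking 42 mm forward from the front panel, the hole in its middle; open space under it down to the bench
- pocket (a point): centre of the floor of the hexagonal pocket in the tray; axes as the unit's. Pocket 40 mm across flats, two of the flats facing the unit's +x and -x (so one corner points along +y), 8 mm deep, floor 30 mm above the bench. It lies 66 mm behind the finger hole (towards the unit's +x), under the housing while the tray is shut; with the tray 95 mm out it is 55 mm in front of the housing
- blank_unit: the other test unit, of the same housing; its tray's tongue has no hole. Leave alone. Origin and axes as for the first unit
- blank_tray (a joint): how far the blank unit's tray is out, m; it is shut (0) and must stay so
- hook: the hook tool, 80 g, lying on the bench: dark wooden handle 90 (x) x 18 (y) x 30 mm high, from which a 6 mm steel rod runs forward along +x near the top of the handle (rod centre 26 mm above the handle's underside) and bends straight down at its end. Origin: centre of the handle's underside; z up
- hook_grip (a point): centre of the hook's handle, half-way up (15 mm above its underside); axes as the hook's: x along the handle towards the bent end. Grip across y
- hook_tip (a point): lowest point of the hook's down-turned end, 95 mm ahead of the handle's centre and 6 mm above the level of the handle's underside; 17 mm of free rod stand above it before the level rod's underside
- adaptor: the brass waveguide adaptor, about 90 g, standing on the bench: hexagonal foot 36 mm across flats and 10 mm high (flats facing its own +x and -x, a corner along +y), a 16 mm square stem from 10 to 44 mm high with faces along its x and y. Origin: centre of its underside
- adaptor_mid (a point): centre of the adaptor, on its axis, 22 mm above its underside; axes as the adaptor's
- adaptor_foot (a point): centre of the adaptor's underside; axes as the adaptor's
- bracket: pewter-grey LNB bracket, base 40 (x) x 50 (y) mm, with an upright plate 50 mm wide and 50 mm high at its x = -18 mm edge, standing close beside the adaptor's +x face (about 35 mm from the adaptor's axis) so that the stem has no room for a finger on that side. Origin: centre of its underside. Leave alone
- capacitor: squat amber capacitor, 40 mm across, 34 mm high, 60 g, standing on the bench 150 to 170 mm in front of the centre of the unit with the holed tray, in the tray's way: the front panel and the held hook's handle would strike it. Can be pushed or carried. Origin: centre of its underside, z up
- tin: flat aluminium tin, 48 mm across, 24 mm high, standing about 66 mm to the hook's +y side. Origin: centre of its underside. Leave alone
- remote: white plastic remote, 125 (x) x 42 (y) x 18 mm high, lying roughly along the hook about 70 mm to its -y side. Origin: centre of its underside. Leave alone
- board: mottled green circuit board 90 (x) x 130 (y) mm, up to 19 mm high, lying flat. Origin: centre of its underside. Leave alone
- spool: grey wire spool standing on end, 44 mm across, 32 mm high. Origin: centre of its underside. Leave alone
- tuner: small steel tuner can 50 (x) x 34 (y) x 25 mm high with a stub on its +x end. Origin: centre of its underside. Leave alone

How it is judged:
On the way, in this order (a step that is already met when the one before it is completed fails the run):
1. the capacitor is clear of the tray's way ((y of capacitor in the frame of unit above 0.06 m or y of capacitor in the frame of unit below -0.06 m or x of capacitor in the frame of unit below -0.2 m)), for 0.1 s.
2. the hook's end is down in the finger hole, the tray not yet drawn (horizontal distance between hook_tip and finger_hole below 0.011 m and z of hook_tip in the frame of finger_hole below -0.003 m and value of joint tray below 0.035 m), for 0.06 s.
3. the tray is drawn out at least 80 mm (value of joint tray above 0.08 m), for 0.2 s.
At the end, for the whole second after the job is handed in: Holed tray at least 80 mm out; adaptor upright (0.08 rad) in its pocket, underside within 2.5 mm of the floor and 4.5 mm of the centre; capacitor upright (0.1 rad) and hook at rest on the bench, hook not touching the unit; blank tray shut within 6 mm (value of joint tray above 0.08 m and value of joint blank_tray below 0.006 m and z of adaptor_foot in the frame of pocket between -0.0025 and 0.0025 m and horizontal distance between adaptor_foot and pocket below 0.0045 m and angle between adaptor_foot's own z axis and vertical below 0.08 rad and height (world z) of capacitor below 0.004 m and angle between capacitor's own z axis and vertical below 0.1 rad and height (world z) of hook_grip below 0.025 m and height (world z) of hook_tip below 0.05 m and contact force between hook and unit below 0.05 N and linear speed of each of adaptor, hook below 0.02 m/s).
It fails at once if the hand or arm touches the holed unit or its tray before the tray is 80 mm out (value of joint tray below 0.078 m and contact force between any of the fingers, the arm and unit above 0.5 N).
It fails at once if the tray or its unit strikes the capacitor (contact force between capacitor and unit above 0.3 N).
It fails at once if the blank tray is pulled (value of joint blank_tray above 0.015 m).
It fails at once if a bystander (bracket, remote, circuit board, spool, tin or tuner can) is moved more than 25 mm (distance of any of bracket, remote, board, spool, tin, tuner from where it was at the start of the episode above 0.025 m).
It also fails if it takes over 64 s, if anything falls off the work surface, if the arm or the gripper's body presses on something with over 40 N, if the wrist force passes 120 N, or if a joint passes its speed limit or range.

## Working session

There is one attempt and no reset: what is moved stays moved. The work goes in short steps, Python scripts to look and compute and a shell command to move; the robot and the scene stay as the last step left them, time stands still between calls to the robot, and variables do not carry over. Pictures are saved under pics/ and viewed, and the job is handed in when it is done.

```bash
mkdir -p pics; ls; python3 - <<'E'
from station import status, camera, ctrl
import cv2
print(status.get_obs())
for n in ["scene","top","wrist"]:
    c=camera(n); print(n,c["fx"],c["fy"],c["cx"],c["cy"],c["world_from_camera"])
    cv2.imwrite(f"pics/{n}0.png",c["image"][:,:,::-1])
E
```

```text
pics
{'time_s': 0.0, 'qpos': array([-1.21763674e+00,  3.00477333e-01,  1.52162492e+00,  1.67452028e-05,
        1.32068289e+00, -6.66134384e-02]), 'joint_vel': array([ 2.07075599e-03, -3.09943177e-04, -5.23551198e-05,  1.56544688e-03,
        2.46007568e-03,  1.45847189e-03]), 'tau': array([ 3.90716332e-04, -5.31806874e+01, -3.52736342e+01,  7.08390889e-02,
        2.44322070e-02, -5.12011843e-05]), 'ee_pos': array([ 0.2240529 , -0.50199193,  0.20486437]), 'eef_rot': array([-3.14040389e+00, -9.55599729e-05,  4.19768816e-01]), 'force': array([ 0.07341735, -0.27840457,  0.0939324 ]), 'moment': array([-0.02469967,  0.00197063, -0.05180818]), 'grip_width': 0.09387754787081028}
scene 381.0892523448902 381.0892523448902 321.06476185821634 203.10982717716792 [[ 0.44601681  0.66689811 -0.59692204  1.12413189]
 [ 0.89496413 -0.32456076  0.30610377 -0.29490075]
 [ 0.01040255 -0.67075124 -0.74160944  0.71265175]
 [ 0.          0.          0.          1.        ]]
top 517.5249458219015 517.5249458219015 315.84631822514837 211.88681965003568 [[-1.86283366e-02 -9.93982697e-01  1.07941569e-01  4.78980720e-01]
 [-9.99825968e-01  1.84105120e-02 -3.01426317e-03 -4.17419658e-02]
 [ 1.00886588e-03 -1.07978935e-01 -9.94152670e-01  1.19103388e+00]
 [ 0.00000000e+00  0.00000000e+00  0.00000000e+00  1.00000000e+00]]
wrist 300.3846527155988 300.3846527155988 318.2898077523346 203.89448899699462 [[ 0.40665498 -0.88235761 -0.23680535  0.29269095]
 [-0.91357962 -0.39332371 -0.10328958 -0.47142736]
 [-0.00200281  0.25834376 -0.96605098  0.38459028]
 [ 0.          0.          0.          1.        ]]
```

View pics/scene0.png

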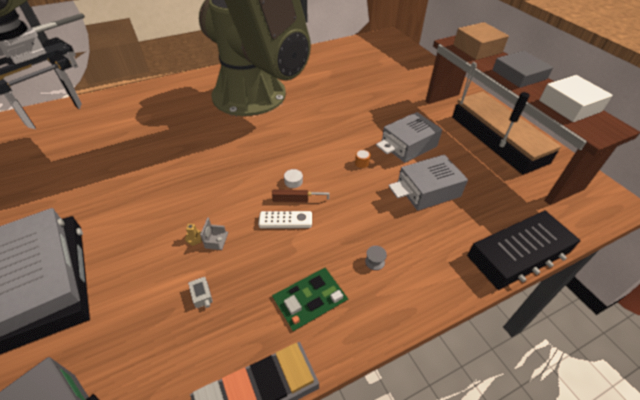

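View pics/top0.png

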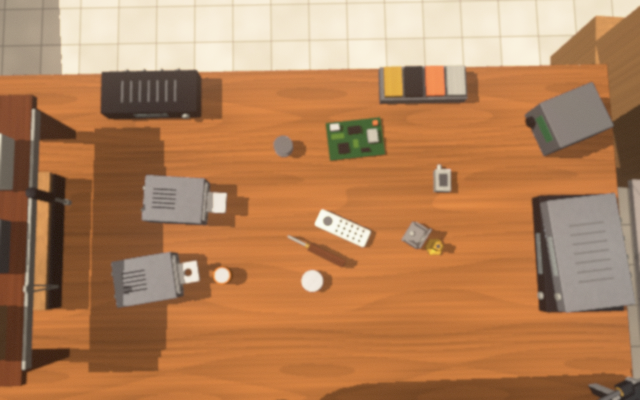

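View pics/wrist0.png

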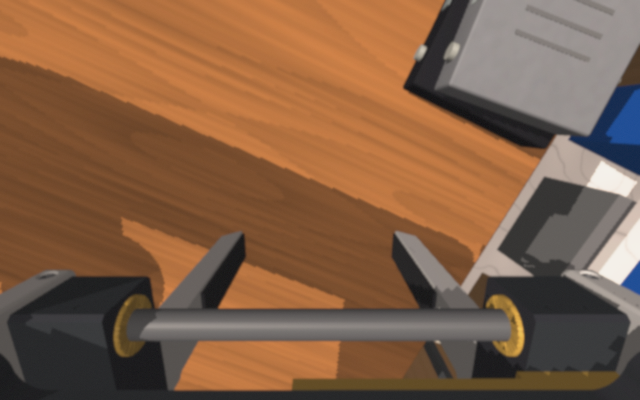

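```bash
cat > h.py <<'E'
import numpy as np, cv2
from station import status, camera, ctrl
from scipy.spatial.transform import Rotation as R
def ray(c,u,v):
    T=np.array(c["world_from_camera"]); d=T[:3,:3]@np.array([(u-c["cx"])/c["fx"],(v-c["cy"])/c["fy"],1.]); return T[:3,3],d
def on(c,u,v,z):
    o,d=ray(c,u,v); return o+d*(z-o[2])/d[2]
def proj(c,p):
    T=np.array(c["world_from_camera"]); q=T[:3,:3].T@(np.array(p)-T[:3,3]); return np.array([c["fx"]*q[0]/q[2]+c["cx"],c["fy"]*q[1]/q[2]+c["cy"]])
def save(c,name,box=None,s=1):
    im=c["image"][:,:,::-1]
    if box: x0,y0,x1,y1=box; im=im[y0:y1,x0:x1]
    im=cv2.resize(np.ascontiguousarray(im),None,fx=s,fy=s,interpolation=cv2.INTER_CUBIC); cv2.imwrite("pics/"+name+".png",im)
def tool(target,rpy=None):
    """shift in tool axes (rows units) to reach target pos; turn rotvec to reach rpy"""
    o=status.get_obs(); r=R.from_euler("xyz",o["eef_rot"])
    s=r.inv().apply(np.array(target)-o["ee_pos"])
    out=list(np.round(s,4))
    if rpy is not None: out+=list(np.round((r.inv()*R.from_euler("xyz",rpy)).as_rotvec()/(np.pi/2),4))
    return [float(x) for x in out]
E
python3 - <<'E'
from h import *
c=camera("top")
save(c,"top_a",(100,160,300,320),4)
save(c,"top_b",(270,190,470,310),4)
c=camera("scene")
save(c,"sc_a",(340,100,480,220),5)
E
```

```text
(no output)
```

View pics/top_a.png

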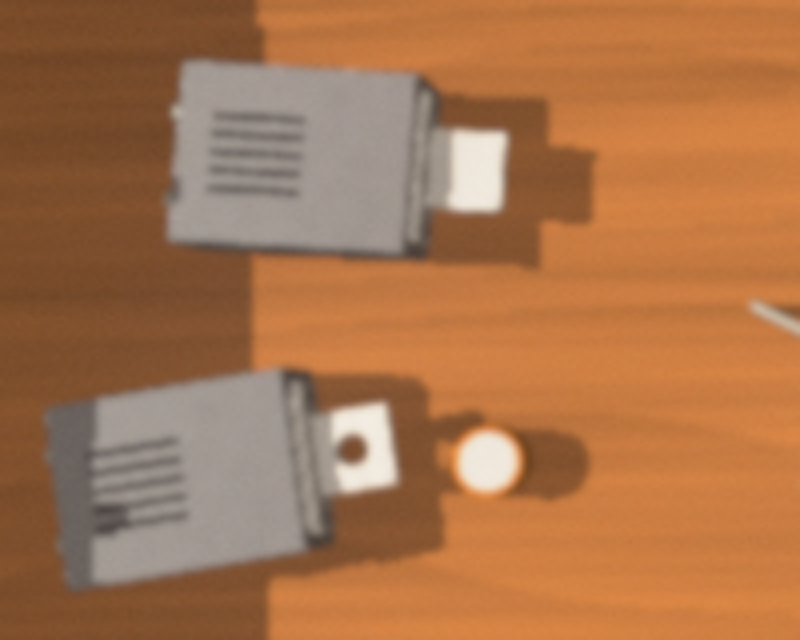

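View pics/top_b.png

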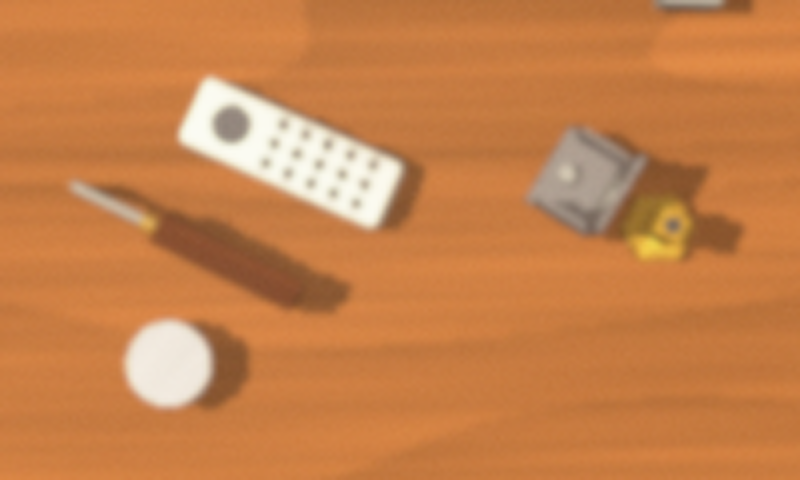

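View pics/sc_a.png

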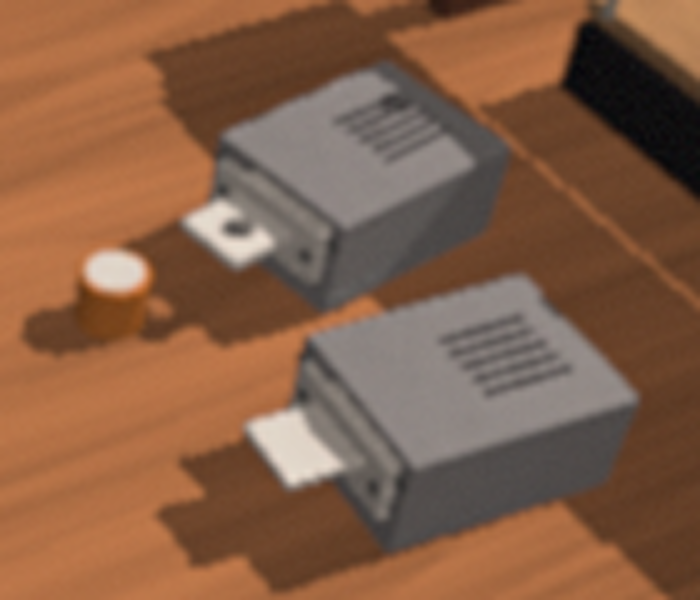

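```bash
python3 - <<'E'
from h import *
c=camera("top")
def A(X,Y,z,b=(100,160)): 
    p=on(c,(X+.5)/4-.5+b[0],(Y+.5)/4-.5+b[1],z); return np.round(p,4)
B=(270,190)
print("housing top", [A(*q,.066).tolist() for q in [(283,371),(308,551),(46,409),(74,590)]])
print("hole",A(352,449,.046),"tongue front",A(388,403,.046),A(399,484,.046))
print("cap",A(489,461,.034))
print("blank tongue front",A(507,130,.046),A(503,213,.046))
print("handle top corners",[A(*q,.030,B).tolist() for q in [(165,210),(152,237),(304,281),(292,307)]])
print("ferrule",A(150,222,.026,B),"rod end",A(74,186,.026,B))
print("tin",A(169,364,.024,B))
print("remote corners",[A(*q,.018,B).tolist() for q in [(208,76),(180,138),(404,166),(374,229)]])
print("adaptor stem top",A(673,225,.044,B)); 
print("bracket",[A(*q,.05,B).tolist() for q in [(648,160),(598,234)]],[A(*q,.0,B).tolist() for q in [(575,126),(526,196)]])
E
```

```text
housing top [[0.5187, 0.2718, 0.066], [0.422, 0.2572, 0.066], [0.5006, 0.3996, 0.066], [0.4037, 0.3823, 0.066]]
hole [0.476 0.239 0.046] tongue front [0.5008 0.2193 0.046 ] [0.4564 0.213  0.046 ]
cap [0.4679 0.1659 0.034 ]
blank tongue front [0.6514 0.1538 0.046 ] [0.6048 0.1561 0.046 ]
handle top corners [[0.5371, -0.0328, 0.03], [0.5221, -0.0253, 0.03], [0.496, -0.1098, 0.03], [0.4817, -0.1027, 0.03]]
ferrule [ 0.5307 -0.0243  0.026 ] rod end [0.5517 0.0182 0.026 ]
tin [ 0.4513 -0.0335  0.024 ]
remote corners [[0.6136, -0.0586, 0.018], [0.5784, -0.042, 0.018], [0.5601, -0.1689, 0.018], [0.5247, -0.1508, 0.018]]
adaptor stem top [ 0.5228 -0.314   0.044 ]
bracket [[0.5587, -0.3003, 0.05], [0.5184, -0.271, 0.05]] [[0.5827, -0.2703, 0.0], [0.5427, -0.2405, 0.0]]
```

```bash
python3 - <<'E'
from h import *
print(tool([.468,.166,.12],[-np.pi,0,1.714]))
E
```

```text
[0.495, -0.5107, 0.0855, -0.0002, -0.0002, -0.8239]
```

```bash
python3 -m jog '[[0.495,-0.511,0.085,0,0,-0.824,1],[0.495,-0.511,0.085,0,0,-0.824,1],[0.495,-0.511,0.085,0,0,-0.824,1],[0.495,-0.511,0.085,0,0,-0.824,1],[0.495,-0.511,0.085,0,0,-0.824,1],[0.495,-0.511,0.085,0,0,-0.824,1],[0.495,-0.511,0.085,0,0,-0.824,1],[0.495,-0.511,0.085,0,0,-0.824,1],[0.495,-0.511,0.085,0,0,-0.824,1],[0.495,-0.511,0.085,0,0,-0.824,1],[0.495,-0.511,0.085,0,0,-0.824,1],[0.495,-0.511,0.085,0,0,-0.824,1],[0.495,-0.511,0.085,0,0,-0.824,1],[0.495,-0.511,0.085,0,0,-0.824,1],[0.495,-0.511,0.085,0,0,-0.824,1],[0.495,-0.511,0.085,0,0,-0.824,1],[0.495,-0.511,0.085,0,0,-0.824,1],[0.495,-0.511,0.085,0,0,-0.824,1]]'
python3 - <<'E'
from h import *
c=camera("wrist"); save(c,"w1")
print(tool([.468,.166,.006],[-np.pi,0,1.714]))
print("proj cap",proj(c,[.468,.166,.034]),"hole",proj(c,[.476,.239,.046]))
E
```

```text
time_s: 2.1
ee_pos: [0.4677, 0.1649, 0.1208]
eef_rot: [3.141, -0.0, 1.713]
force: [-0.1, -1.0, 0.9]
grip_width: 0.0941
[0.001, 0.0003, 0.1149, 0.0002, -0.0002, -0.001]
proj cap [318.81452728 207.25983853] hole [341.01195451 127.6853202 ]
```

View pics/w1.png

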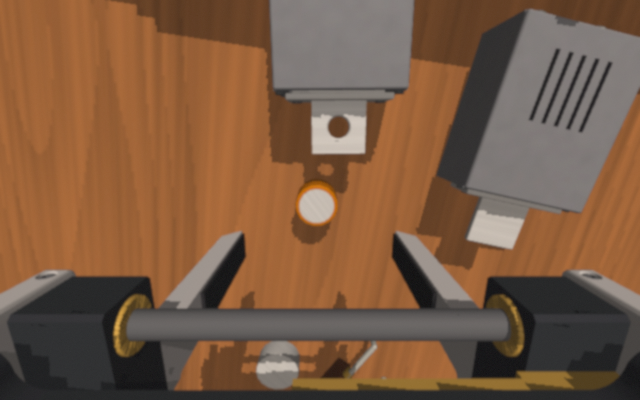

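```bash
python3 -m jog '[[0.001,0,0.04,0,0,0,1],[0.001,0,0.08,0,0,0,1],[0.001,0,0.114,0,0,0,1],[0.001,0,0.114,0,0,0,1],[0.001,0,0.114,0,0,0,1],[0.001,0,0.114,0,0,0,0],[0.001,0,0.114,0,0,0,-0.4],[0.001,0,0.114,0,0,0,-0.4],[0.001,0,0.114,0,0,0,-0.4],[0.001,0,0.114,0,0,0,-0.4],[0.001,0,0.114,0,0,0,-0.4]]' 15
```

```text
time_s: 3.25
ee_pos: [0.4677, 0.166, 0.007]
eef_rot: [3.141, -0.0, 1.713]
force: [-0.2, 0.2, -0.6]
grip_width: 0.0492
```

```bash
python3 -m jog '[[0,0,0,0,0,0,-0.5],[0,0,0,0,0,0,-0.5],[0,0,0,0,0,0,-0.5],[0,0,-0.01,0,0,0,-0.5],[0,-0.03,-0.01,0,0,0,-0.5],[0,-0.06,-0.01,0,0,0,-0.5],[0,-0.09,-0.01,0,0,0,-0.5],[0,-0.12,-0.01,0,0,0,-0.5],[0,-0.12,-0.01,0,0,0,-0.5],[0,-0.12,-0.004,0,0,0,-0.5],[0,-0.12,0,0,0,0,-0.5],[0,-0.12,0.001,0,0,0,-0.5],[0,-0.12,0.001,0,0,0,-0.5]]' 15
python3 - <<'E'
from h import *
c=camera("wrist"); save(c,"w2")
E
```

```text
time_s: 4.55
ee_pos: [0.3499, 0.1493, 0.0061]
eef_rot: [3.141, -0.0, 1.712]
force: [-1.6, 0.3, 10.2]
grip_width: 0.0399
```

View pics/w2.png

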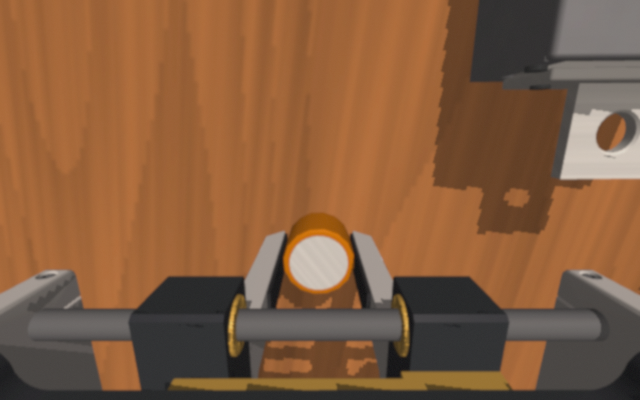

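```bash
python3 -m jog '[[0,0,0,0,0,0,0],[0,0,0,0,0,0,0],[0,0,0,0,0,0,0.1],[0,0,0,0,0,0,0.1],[0,0,0,0,0,0,0.1],[0,0,-0.05,0,0,0,0.1],[0,0,-0.1,0,0,0,0.1],[0,0,-0.12,0,0,0,0.1],[0,0,-0.12,0,0,0,0.1]]'
python3 - <<'E'
from h import *
print(tool([.5093,-.0675,.12],[-np.pi,0,1.103]))
c=camera("wrist"); save(c,"w3")
E
```

```text
time_s: 5.5
ee_pos: [0.3511, 0.1496, 0.1285]
eef_rot: [3.135, -0.001, 1.712]
force: [0.1, -0.1, -0.2]
grip_width: 0.0517
[-0.2373, 0.1259, 0.009, 0.0037, -0.0021, 0.3879]
```

View pics/w3.png

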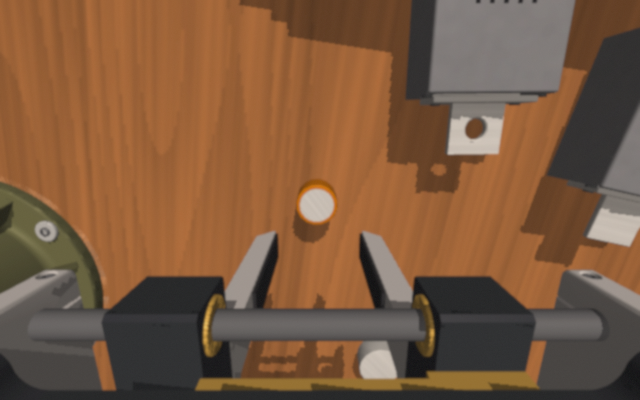

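```bash
python3 -m jog '[[-0.237,0.126,0.009,0.004,-0.002,0.388,-0.2],[-0.237,0.126,0.009,0.004,-0.002,0.388,-0.2],[-0.237,0.126,0.009,0.004,-0.002,0.388,-0.2],[-0.237,0.126,0.009,0.004,-0.002,0.388,-0.2],[-0.237,0.126,0.009,0.004,-0.002,0.388,-0.2],[-0.237,0.126,0.009,0.004,-0.002,0.388,-0.2],[-0.237,0.126,0.009,0.004,-0.002,0.388,-0.2],[-0.237,0.126,0.009,0.004,-0.002,0.388,-0.2],[-0.237,0.126,0.009,0.004,-0.002,0.388,-0.2]]'
python3 - <<'E'
from h import *
c=camera("wrist"); save(c,"w4")
print(status.get_obs()["grip_width"])
print(tool([.5093,-.0675,.004],[-np.pi,0,1.103]))
print(proj(c,[.5093,-.0675,.03]),proj(c,[.5517,.0175,.026]))
E
```

```text
time_s: 6.45
ee_pos: [0.5076, -0.0665, 0.1171]
eef_rot: [-3.138, 0.002, 1.104]
force: [-0.7, -0.7, -0.2]
grip_width: 0.0375
0.037839604614342236
[0.0, 0.0022, 0.1134, -0.0022, 0.0015, 0.0007]
[321.17550233 208.04506815] [320.85239155  99.63229145]
```

View pics/w4.png

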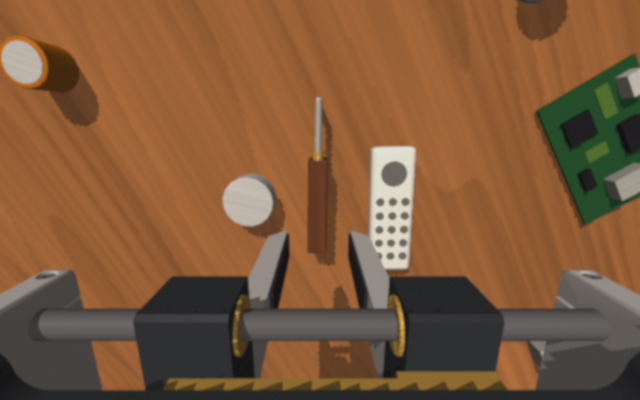

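```bash
python3 -m jog '[[0,0.001,0.04,0,0,0,-0.2],[0,0.001,0.08,0,0,0,-0.2],[0,0.001,0.113,0,0,0,-0.2],[0,0.001,0.113,0,0,0,-0.2],[0,0.001,0.113,0,0,0,-0.2],[0,0.001,0.113,0,0,0,-0.8],[0,0.001,0.113,0,0,0,-0.8],[0,0.001,0.113,0,0,0,-0.8],[0,0.001,0.113,0,0,0,-0.8],[0,0.001,0.113,0,0,0,-0.8],[0,0.001,0.113,0,0,0,-0.8],[0,0.001,0.113,0,0,0,-0.8]]' 40
```

```text
time_s: 7.7
ee_pos: [0.5083, -0.0669, 0.0049]
eef_rot: [-3.138, 0.002, 1.104]
force: [-2.9, 1.5, 6.9]
grip_width: 0.0178
```

```bash
python3 -m jog '[[0,0,-0.05,0,0,0,-0.8],[0,0,-0.1,0,0,0,-0.8],[0,0,-0.1,0,0,0,-0.8],[0,0,-0.1,0,0,0,-0.8]]'
python3 - <<'E'
from h import *
o=status.get_obs(); print(o["ee_pos"],o["eef_rot"],o["grip_width"])
r=R.from_euler("xyz",o["eef_rot"])
c=camera("wrist"); save(c,"w5")
z=o["ee_pos"][2]-.0049
for dx in (.045,.05,.095): 
    p=o["ee_pos"]+r.apply([dx,0,0]); p[2]=z+(.03 if dx==.045 else .026); print(dx,proj(c,p))
p=o["ee_pos"]+r.apply([.095,0,0]); p[2]=z+.006; print("tip",proj(c,p))
c=camera("top"); save(c,"t5",(240,180,400,300),5)
E
```

```text
time_s: 8.1
ee_pos: [0.509, -0.0669, 0.1055]
eef_rot: [-3.14, 0.002, 1.104]
force: [0.1, 1.3, -0.6]
grip_width: 0.0179
[ 0.50895839 -0.06692285  0.10545764] [-3.14023724e+00  1.60130015e-03  1.10411485e+00] 0.017855485765787348
0.045 [318.60166342 183.63596548]
0.05 [318.60223092 172.92155434]
0.095 [318.53188985  82.23696619]
tip [318.57724278  86.96980357]
```

View pics/w5.png

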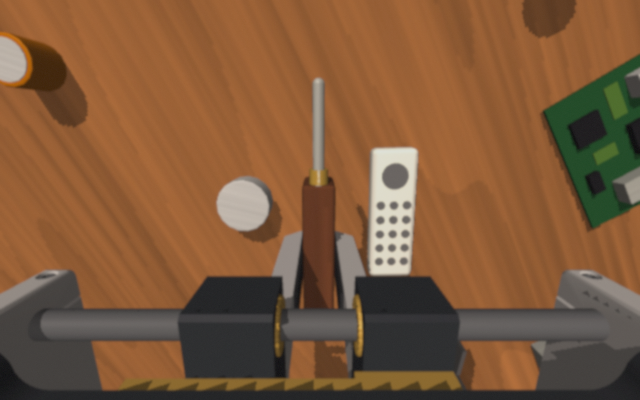

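View pics/t5.png

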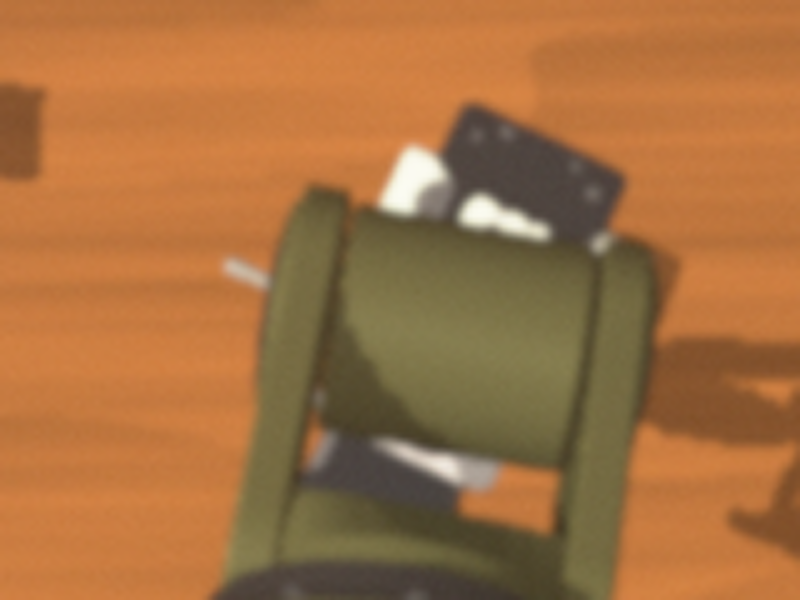

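```bash
python3 - <<'E'
from h import *
print(tool([.488,.1455,.080],[-np.pi,0,1.714]))
E
```

```text
[0.1806, -0.1132, 0.0237, -0.0037, 0.0006, -0.3883]
```

```bash
python3 -m jog '[[0.04,-0.025,0,0,0,-0.1,-0.8],[0.08,-0.05,0,0,0,-0.2,-0.8],[0.12,-0.08,0,-0.002,0,-0.3,-0.8],[0.15,-0.1,0.01,-0.003,0,-0.388,-0.8],[0.17,-0.113,0.02,-0.003,0,-0.388,-0.8],[0.18,-0.113,0.024,-0.003,0,-0.388,-0.8],[0.1805,-0.113,0.024,-0.003,0,-0.388,-0.8],[0.1805,-0.113,0.024,-0.003,0,-0.388,-0.8]]'
python3 - <<'E'
from h import *
o=status.get_obs(); print(o["ee_pos"],o["eef_rot"],o["grip_width"])
r=R.from_euler("xyz",o["eef_rot"])
c=camera("wrist"); save(c,"w6",(220,0,420,200),4)
save(c,"w6f")
tip=o["ee_pos"]+r.apply([.095,0,0]); tip[2]=o["ee_pos"][2]+.001
print("tip",tip,proj(c,tip),"rod corner",proj(c,tip+[0,0,.02]),"hole",proj(c,[.4745,.2395,.046]))
c=camera("scene"); save(c,"s6",(300,60,480,220),4)
print("hole px scene",proj(c,[.4745,.2395,.046]),proj(c,tip))
E
```

```text
time_s: 9.0
ee_pos: [0.4883, 0.1445, 0.0792]
eef_rot: [-3.139, 0.001, 1.713]
force: [0.0, -0.9, -1.0]
grip_width: 0.0177
[0.48825504 0.14451124 0.07923564] [-3.13927583e+00  8.19369116e-04  1.71258715e+00] 0.017701262486362352
tip [0.47483    0.23855784 0.08023564] [318.20719115  87.10867153] rod corner [318.09600806  82.35377987] hole [318.05606597  91.5624709 ]
hole px scene [387.23806324 144.9760869 ] [388.78991153 135.11712349]
```

View pics/w6.png

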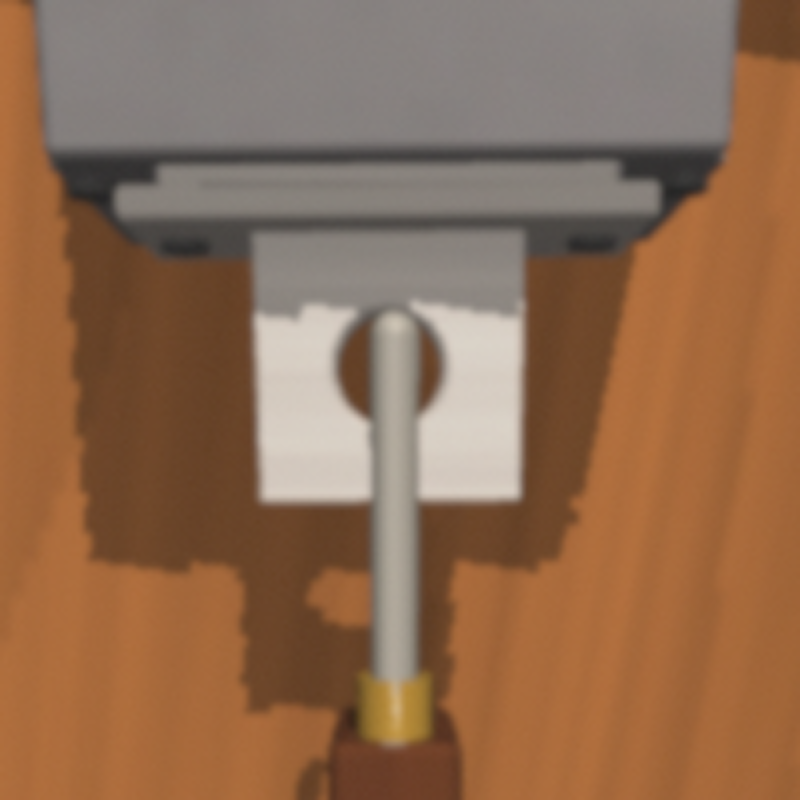

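View pics/s6.png

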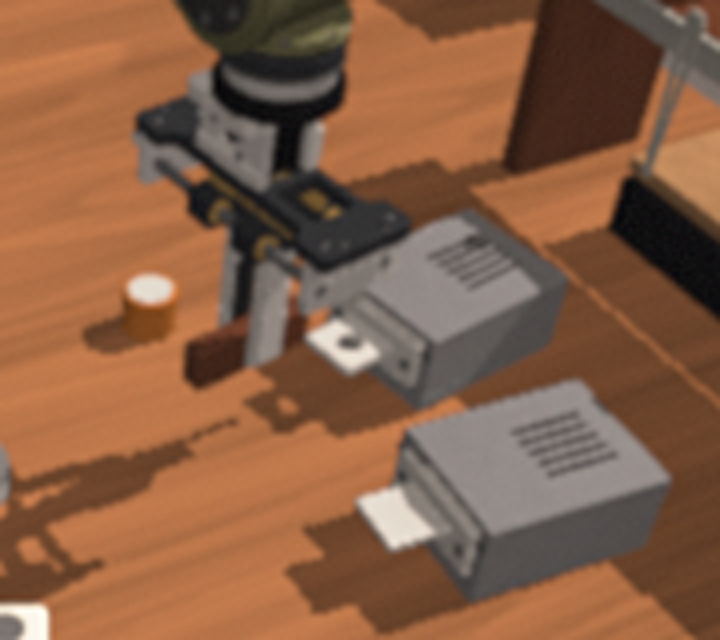

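```bash
python3 -m jog '[[0.0015,-0.0005,0.015,0,0,0,-0.8],[0.0015,-0.0005,0.03,0,0,0,-0.8],[0.0015,-0.0005,0.043,0,0,0,-0.8],[0.0015,-0.0005,0.043,0,0,0,-0.8],[0.0015,-0.0005,0.043,0,0,0,-0.8]]'
python3 - <<'E'
from h import *
o=status.get_obs(); print(o["ee_pos"],o["eef_rot"],o["force"])
r=R.from_euler("xyz",o["eef_rot"])
c=camera("wrist"); save(c,"w7",(220,0,420,200),4)
tip=o["ee_pos"]+r.apply([.095,0,0]); tip[2]=o["ee_pos"][2]+.001
print(tip)
E
```

```text
time_s: 9.6
ee_pos: [0.4878, 0.1453, 0.037]
eef_rot: [-3.14, 0.001, 1.711]
force: [0.3, -0.2, -0.7]
grip_width: 0.0178
[0.48784446 0.14534216 0.03701489] [-3.14027518e+00  7.09744341e-04  1.71138935e+00] [ 0.29859171 -0.23897637 -0.7362646 ]
[0.47453209 0.23940478 0.03801489]
```

View pics/w7.png

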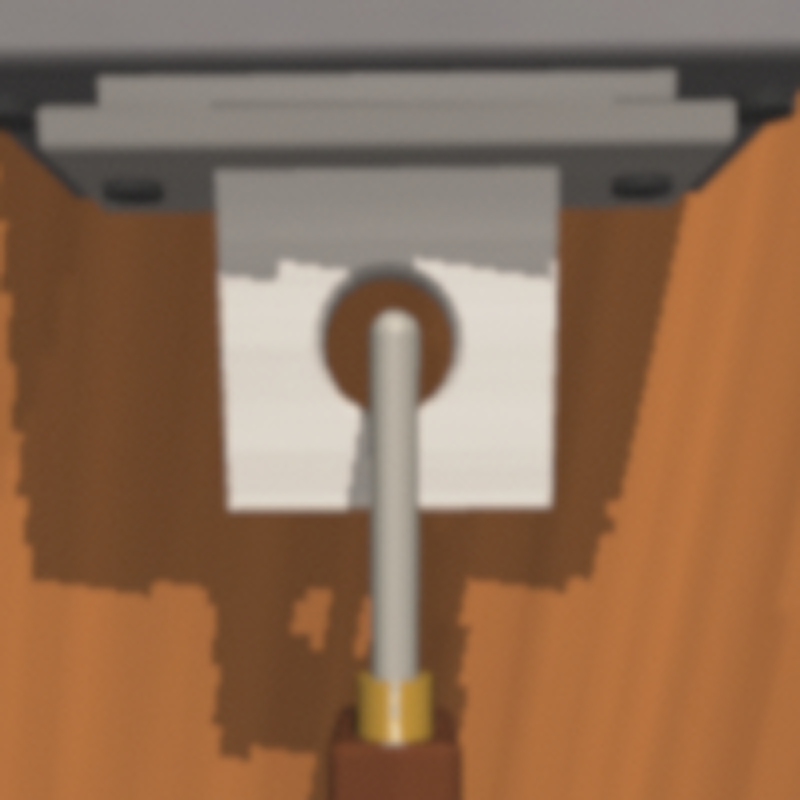

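```bash
python3 -m jog '[[0,0,0.002,0,0,0,-0.8],[0,0,0.002,0,0,0,-0.8],[-0.008,0,0.002,0,0,0,-0.8],[-0.018,0,0.002,0,0,0,-0.8],[-0.03,0,0.002,0,0,0,-0.8],[-0.043,0,0.002,0,0,0,-0.8],[-0.056,0,0.002,0,0,0,-0.8],[-0.069,0,0.002,0,0,0,-0.8],[-0.08,0,0.002,0,0,0,-0.8],[-0.089,0,0.002,0,0,0,-0.8],[-0.096,0,0.002,0,0,0,-0.8],[-0.1,0,0.002,0,0,0,-0.8],[-0.1,0,0.002,0,0,0,-0.8],[-0.1,0,0.002,0,0,0,-0.8]]'
python3 - <<'E'
from h import *
c=camera("wrist"); save(c,"w8")
c=camera("scene"); save(c,"s8",(300,60,480,220),4)
E
```

```text
time_s: 11.05
ee_pos: [0.5019, 0.0465, 0.0353]
eef_rot: [-3.141, 0.001, 1.712]
force: [-0.8, -0.2, 0.5]
grip_width: 0.0176
```

View pics/w8.png

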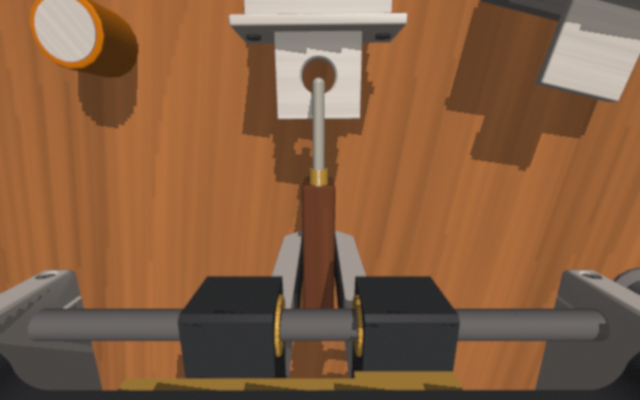

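View pics/s8.png

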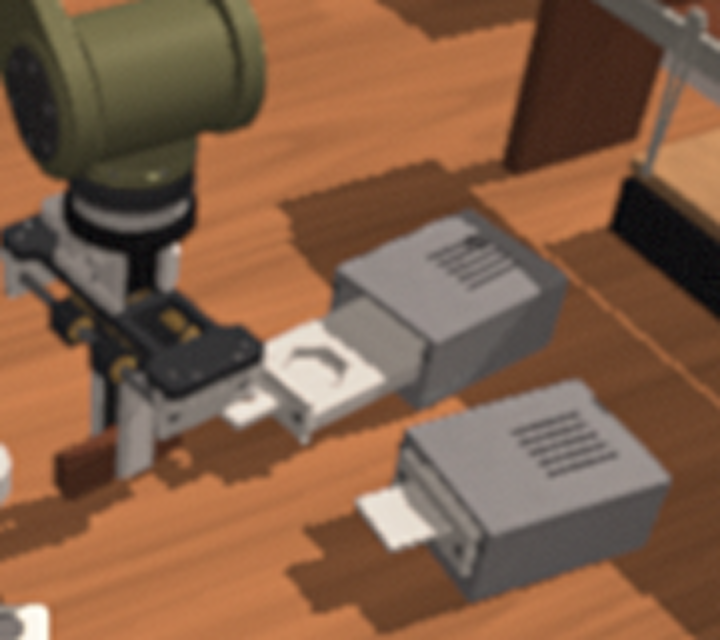

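```bash
python3 - <<'E'
from h import *
c=camera("wrist")
p=on(c,319,74.5,.046); print(p, np.dot(p[:2]-[.4745,.2400],[.143,-.99]))
E
```

```text
[0.48827638 0.14583978 0.046     ] 0.09518864140410778
```

```bash
python3 -m jog '[[0.003,0,0,0,0,0,-0.8],[0.004,0,0,0,0,0,-0.8],[0.004,0,-0.02,0,0,0,-0.8],[0.004,0,-0.05,0,0,0,-0.8],[-0.03,0,-0.06,0,0,0,-0.8],[-0.03,0,-0.06,0,0,0,-0.8]]'
python3 - <<'E'
from h import *
print(tool([.5085,-.0670,.055],[-np.pi,0,1.104]))
E
```

```text
time_s: 11.8
ee_pos: [0.5074, 0.0152, 0.0971]
eef_rot: [3.139, 0.002, 1.711]
force: [-0.0, 0.1, -1.3]
grip_width: 0.0177
[-0.0814, -0.0104, 0.0422, 0.0018, 0.0006, 0.3863]
```

```bash
python3 -m jog '[[-0.04,-0.005,0,0.002,0,0.1,-0.8],[-0.081,-0.01,0,0.002,0,0.2,-0.8],[-0.081,-0.01,0,0.002,0,0.3,-0.8],[-0.081,-0.01,0,0.002,0,0.386,-0.8],[-0.081,-0.01,0.02,0.002,0,0.386,-0.8],[-0.081,-0.01,0.042,0.002,0,0.386,-0.8],[-0.081,-0.01,0.065,0.002,0,0.386,-0.8],[-0.081,-0.01,0.084,0.002,0,0.386,-0.8],[-0.081,-0.01,0.09,0.002,0,0.386,-0.8],[-0.081,-0.01,0.0925,0.002,0,0.386,-0.8],[-0.081,-0.01,0.0925,0.002,0,0.386,-0.8]]'
python3 - <<'E'
from h import *
c=camera("wrist"); save(c,"w9")
E
```

```text
time_s: 12.9
ee_pos: [0.5091, -0.0663, 0.0052]
eef_rot: [-3.141, 0.001, 1.105]
force: [-0.1, 0.4, -1.5]
grip_width: 0.0176
```

View pics/w9.png

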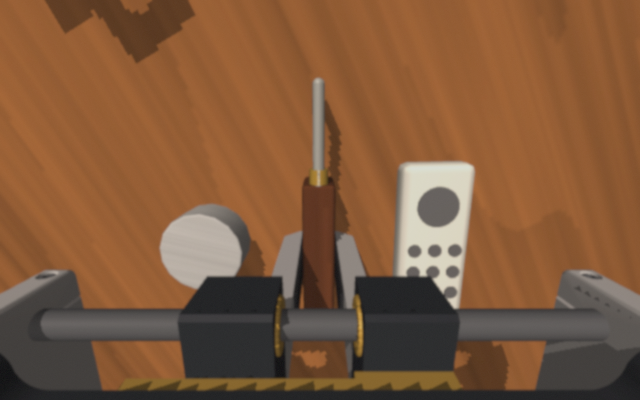

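```bash
python3 -m jog '[[0,0,0.0005,0,0,0,-0.8],[0,0,0.0005,0,0,0,-0.3],[0,0,0.0005,0,0,0,-0.3],[0,0,0.0005,0,0,0,-0.3],[0,0,0,0,0,0,-0.3],[0,0,-0.05,0,0,0,-0.3],[0,0,-0.1,0,0,0,-0.3],[0,0,-0.14,0,0,0,-0.3],[0,0,-0.14,0,0,0,-0.3]]'
python3 - <<'E'
from h import *
c=camera("wrist"); save(c,"w10")
print(tool([.5228,-.314,.145],[-np.pi,0,1.0]))
E
```

```text
time_s: 13.85
ee_pos: [0.5114, -0.0666, 0.1506]
eef_rot: [3.133, -0.001, 1.105]
force: [0.9, -0.3, -0.3]
grip_width: 0.0329
[-0.2155, 0.1225, 0.003, 0.0032, -0.0004, 0.0666]
```

View pics/w10.png

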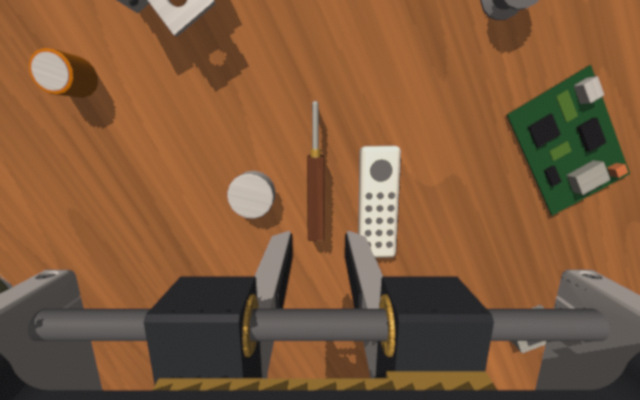

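Hook lies upright back on the bench between tin and remote. On to the adaptor.

```bash
python3 -m jog '[[-0.215,0.122,0.003,0.003,0,0.067,-0.2],[-0.215,0.122,0.003,0.003,0,0.067,-0.2],[-0.215,0.122,0.003,0.003,0,0.067,-0.2],[-0.215,0.122,0.003,0.003,0,0.067,-0.2],[-0.215,0.122,0.003,0.003,0,0.067,-0.2],[-0.215,0.122,0.003,0.003,0,0.067,-0.2],[-0.215,0.122,0.003,0.003,0,0.067,-0.2],[-0.215,0.122,0.003,0.003,0,0.067,-0.2]]'
python3 - <<'E'
from h import *
c=camera("wrist"); save(c,"w11",(220,100,420,250),4); 
print(proj(c,[.5228,-.314,.044]))
E
```

```text
time_s: 14.7
ee_pos: [0.5224, -0.3121, 0.144]
eef_rot: [-3.14, -0.001, 1.0]
force: [0.5, -0.1, 0.1]
grip_width: 0.0377
[320.21122223 205.89152238]
```

View pics/w11.png

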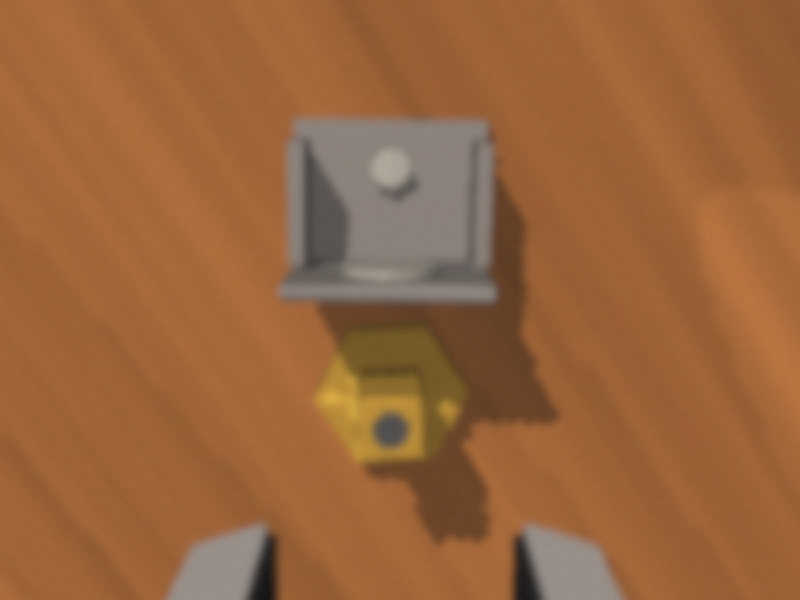

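```bash
python3 - <<'E'
from h import *
c=camera("wrist")
p=on(c,317.7,207.0,.044); print(p)
q=[on(c,220+(X+.5)/4-.5,100+(Y+.5)/4-.5,.01) for X,Y in [(313,401),(467,391)]]; print(q, (q[0]+q[1])/2, np.linalg.norm(q[0]-q[1]), np.arctan2(*( (q[0]-q[1])[[1,0]]))-np.pi/2)
print(tool([p[0],p[1],.013],[-np.pi,0,1.06]))
E
```

```text
[ 0.52036067 -0.31361533  0.044     ]
[array([ 0.50148402, -0.30321976,  0.01      ]), array([ 0.53788513, -0.3232974 ,  0.01      ])] [ 0.51968458 -0.31325858  0.01      ] 0.04157105003167576 1.0667511404459082
[-0.0027, -0.0011, 0.1318, -0.0001, -0.0005, -0.0377]
```

```bash
python3 -m jog '[[-0.003,-0.001,0.03,0,0,-0.04,-0.2],[-0.003,-0.001,0.07,0,0,-0.041,-0.2],[-0.003,-0.001,0.105,0,0,-0.041,-0.2],[-0.003,-0.001,0.125,0,0,-0.041,-0.2],[-0.003,-0.001,0.131,0,0,-0.041,-0.2],[-0.003,-0.001,0.131,0,0,-0.041,-0.2],[-0.003,-0.001,0.131,0,0,-0.041,-0.8],[-0.003,-0.001,0.131,0,0,-0.041,-0.8],[-0.003,-0.001,0.131,0,0,-0.041,-0.8],[-0.003,-0.001,0.131,0,0,-0.041,-0.8],[-0.003,-0.001,0.131,0,0,-0.041,-0.8],[-0.003,-0.001,0.131,0,0,-0.041,-0.8]]' 20
```

```text
time_s: 16.0
ee_pos: [0.5207, -0.3141, 0.0148]
eef_rot: [3.141, -0.001, 1.065]
force: [-1.1, 1.6, 6.5]
grip_width: 0.0159
```

```bash
python3 -m jog '[[0,0,-0.04,0,0,0,-0.8],[0,0,-0.09,0,0,0,-0.8],[0,0,-0.13,0,0,0,-0.8],[0,0,-0.13,0,0,0,-0.8]]'
python3 - <<'E'
from h import *
print(status.get_obs()["grip_width"],tool([.4875,.152,.14],[-np.pi,0,1.714]))
E
```

```text
time_s: 16.4
ee_pos: [0.5224, -0.3154, 0.1511]
eef_rot: [3.131, 0.0, 1.065]
force: [0.1, 0.1, -1.9]
grip_width: 0.0159
0.015946341958379334 [0.392, -0.257, 0.0082, 0.0065, 0.0023, -0.4131]
```

```bash
python3 -m jog '[[0.04,-0.026,0.008,0.006,0.002,-0.08,-0.8],[0.08,-0.052,0.008,0.006,0.002,-0.16,-0.8],[0.12,-0.079,0.008,0.006,0.002,-0.24,-0.8],[0.16,-0.105,0.008,0.006,0.002,-0.32,-0.8],[0.2,-0.131,0.008,0.006,0.002,-0.4,-0.8],[0.24,-0.157,0.008,0.006,0.002,-0.413,-0.8],[0.28,-0.184,0.008,0.006,0.002,-0.413,-0.8],[0.32,-0.21,0.008,0.006,0.002,-0.413,-0.8],[0.36,-0.236,0.008,0.006,0.002,-0.413,-0.8],[0.385,-0.252,0.008,0.006,0.002,-0.413,-0.8],[0.392,-0.257,0.008,0.006,0.002,-0.413,-0.8],[0.392,-0.257,0.008,0.006,0.002,-0.413,-0.8],[0.392,-0.257,0.008,0.006,0.002,-0.413,-0.8]]'
python3 - <<'E'
from h import *
c=camera("wrist"); save(c,"w12",(200,40,440,220),3); 
print(proj(c,[.4789,.2112,.038]),proj(c,[.4883,.1458,.046]))
E
```

```text
time_s: 17.7
ee_pos: [0.4875, 0.151, 0.1399]
eef_rot: [-3.141, 0.001, 1.713]
force: [0.4, -0.9, -0.7]
grip_width: 0.0162
[318.38713407 139.9542743 ] [318.46298392 211.50266642]
```

View pics/w12.png

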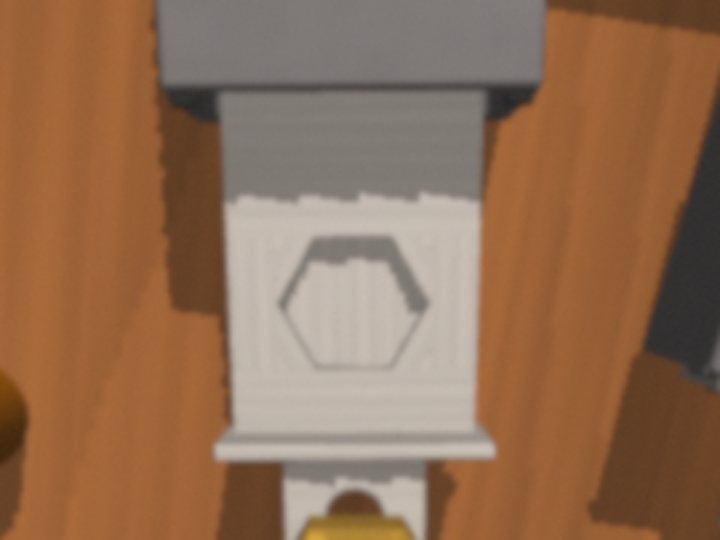

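```bash
python3 - <<'E'
from h import *
c=camera("wrist")
f=lambda X,Y: on(c,200+(X+.5)/3-.5,40+(Y+.5)/3-.5,.038)
L,Rr,T,B=f(278,304),f(430,304),f(354,237),f(354,369)
print(L,Rr,np.linalg.norm(L-Rr),np.linalg.norm(T-B),(L+Rr)/2,(T+B)/2, np.arctan2(*(L-Rr)[[1,0]])-np.pi/2)
p=((L+Rr)/2+(T+B)/2)/2; print(p,tool([p[0],p[1],.065],[-np.pi,0,1.714]))
print("hole-based", .4883-.143*.066,.1458+.99*.066)
c=camera("scene"); save(c,"s12",(300,60,480,220),4)
E
```

```text
[0.45550589 0.20668636 0.038     ] [0.50160175 0.21322452 0.038     ] 0.04655722801800409 0.03962439924548412 [0.47855382 0.20995544 0.038     ] [0.47856346 0.20988883 0.038     ] -4.571490392797347
[0.47855864 0.20992213 0.038     ] [0.06, -0.0007, 0.075, 0.0001, 0.0006, -0.0011]
hole-based 0.478862 0.21114000000000002
```

```bash
python3 -m jog '[[0.04,0,0.02,0,0,0,-0.8],[0.06,-0.0005,0.05,0,0,0,-0.8],[0.06,-0.0005,0.075,0,0,0,-0.8],[0.06,-0.0005,0.082,0,0,0,-0.8],[0.06,-0.0005,0.083,0,0,0,-0.8],[0.06,-0.0005,0.083,0,0,0,-0.8]]'
python3 - <<'E'
from h import *
c=camera("wrist"); save(c,"w13",(200,80,440,260),3)
print(status.get_obs()["force"],tool([.4786,.2102,.045],[-np.pi,0,1.714]))
E
```

```text
time_s: 18.45
ee_pos: [0.4796, 0.2096, 0.0582]
eef_rot: [3.14, 0.001, 1.711]
force: [-1.6, 0.4, -0.4]
grip_width: 0.0159
[ 0.6729625   0.37511049 -1.44821021] [0.0006, -0.001, 0.0134, 0.0014, 0.0003, -0.0017]
```

View pics/w13.png

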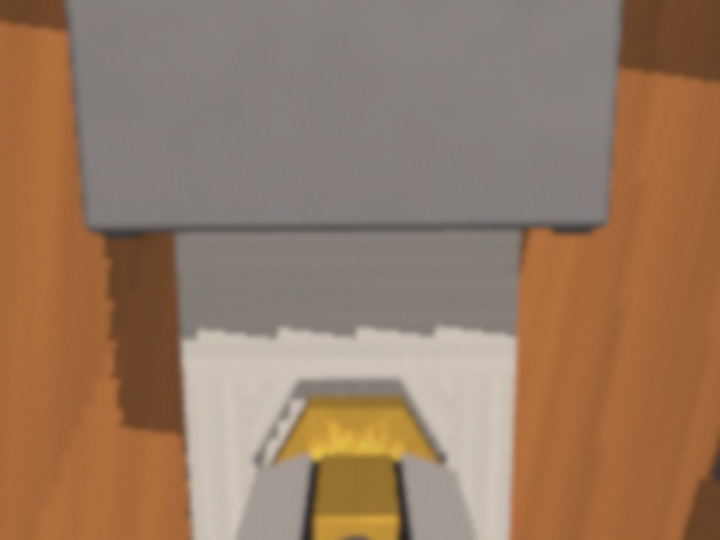

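```bash
python3 -m jog '[[0.0006,-0.001,0.003,0.001,0,-0.001,-0.8],[0.0006,-0.001,0.005,0.001,0,-0.001,-0.8],[0.0006,-0.001,0.007,0.001,0,-0.001,-0.8],[0.0006,-0.001,0.009,0.001,0,-0.001,-0.8],[0.0006,-0.001,0.01,0.001,0,-0.001,-0.8],[0.0006,-0.001,0.01,0.001,0,-0.001,-0.8]]'
python3 - <<'E'
from h import *
c=camera("wrist"); save(c,"w14",(200,80,440,260),3)
print(status.get_obs()["force"],tool([.4786,.2102,.045],[-np.pi,0,1.714]))
E
```

```text
time_s: 19.1
ee_pos: [0.4785, 0.2102, 0.0482]
eef_rot: [3.141, 0.0, 1.713]
force: [0.5, 0.1, 0.3]
grip_width: 0.0155
[ 0.63301377 -0.35439811 -0.17734685] [-0.0, 0.0001, 0.0034, 0.0003, 0.0003, -0.0006]
```

View pics/w14.png

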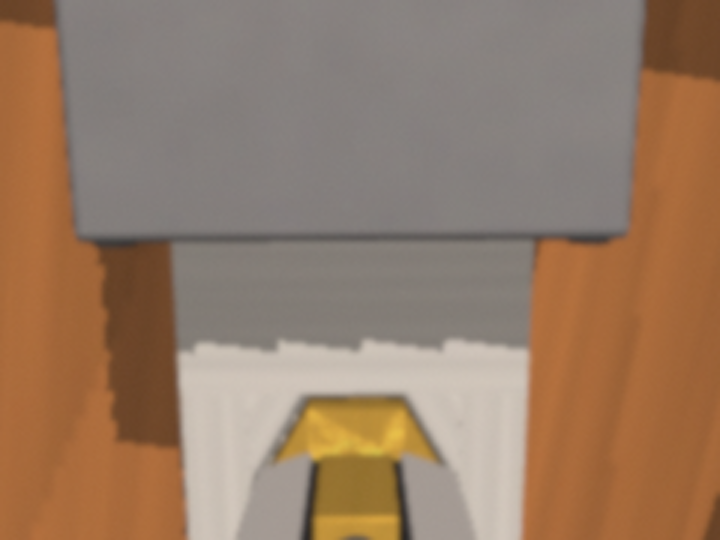

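```bash
python3 -m jog '[[0,0,0.001,0,0,0,-0.8],[0,0,0.002,0,0,0,-0.8],[0,0,0.003,0,0,0,-0.8],[0,0,0.004,0,0,0,-0.8],[0,0,0.004,0,0,0,-0.8]]'
```

```text
time_s: 19.65
ee_pos: [0.4786, 0.2102, 0.0447]
eef_rot: [3.141, 0.0, 1.713]
force: [-2.3, -0.9, 6.0]
grip_width: 0.016
```

```bash
python3 -m jog '[[0.001,0,0.001,0,0,0,-0.8],[-0.001,0.001,0.001,0,0,0.01,-0.8],[0,-0.001,0.001,0,0,-0.01,-0.8],[0,0,0.0005,0,0,0,-0.8],[0,0,0,0,0,0,-0.8]]'
python3 -m jog '[[0,0,0,0,0,0,-0.4],[0,0,0,0,0,0,-0.4],[0,0,0,0,0,0,-0.4],[0,0,0,0,0,0,-0.4],[0,0,-0.03,0,0,0,-0.4],[0,0,-0.07,0,0,0,-0.4],[-0.03,0,-0.1,0,0,0,-0.4],[-0.06,0,-0.11,0,0,0,-0.4],[-0.06,0,-0.11,0,0,0,-0.4]]'
python3 - <<'E'
from h import *
c=camera("wrist"); save(c,"w15",(200,40,440,220),3); save(c,"w15f")
c=camera("scene"); save(c,"s15",(300,60,480,220),4); save(c,"s15f")
E
```

```text
time_s: 20.15
ee_pos: [0.4787, 0.2102, 0.0448]
eef_rot: [3.141, 0.0, 1.712]
force: [0.3, 0.5, -0.0]
grip_width: 0.0164
time_s: 21.05
ee_pos: [0.4881, 0.1488, 0.1567]
eef_rot: [3.138, 0.0, 1.71]
force: [0.4, -0.9, -0.4]
grip_width: 0.0283
```

View pics/w15.png

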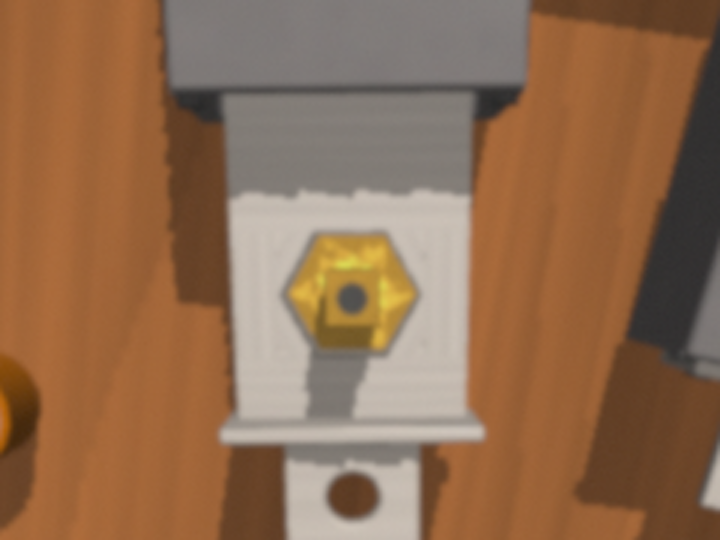

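View pics/s15.png

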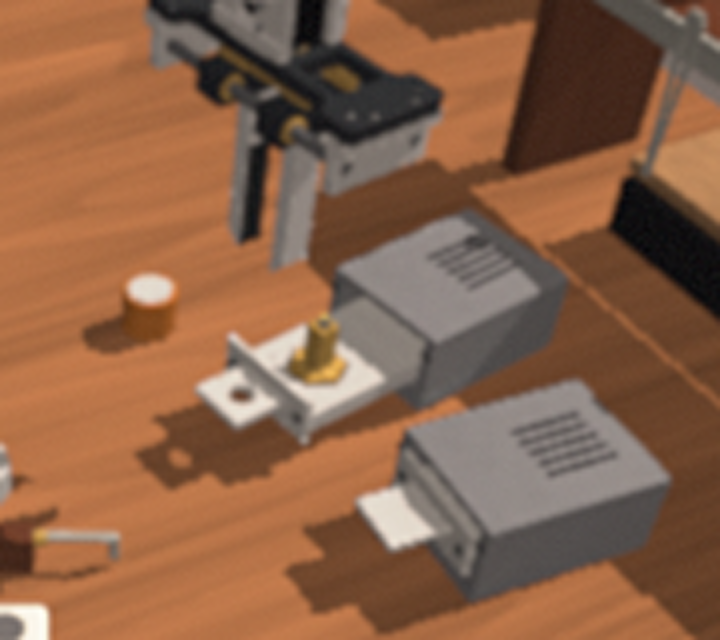

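```bash
python3 - <<'E'
from h import *
c=camera("wrist")
f=lambda X,Y,z: on(c,200+(X+.5)/3-.5,40+(Y+.5)/3-.5,z)
a,b=f(285,296,.04),f(419,295,.04); print("foot",(a+b)/2,np.linalg.norm(a-b))
print("stem top z.074",f(352,299,.074)); h=f(353,496,.046); print("hole",h,"pocket",h[:2]+.066*np.array([-.143,.99]),"out",np.dot(h[:2]-[.4745,.24],[.143,-.99]))
s=camera("scene")
st=(300+(322+.5)/4-.5, 60+(319+.5)/4-.5)
o1,d1=ray(s,*st); o2,d2=ray(c,200+352.5/3-.5,40+299.5/3-.5)
A=np.stack([d1,-d2],1); k=np.linalg.lstsq(A,o2-o1,rcond=None)[0]; print("stem top tri",o1+d1*k[0],o2+d2*k[1])
print(status.get_obs()["time_s"])
save(camera("top"),"t15",(90,160,330,320),3)
E
```

```text
foot [0.47725746 0.21181012 0.04      ] 0.04281187523747513
stem top z.074 [0.47729768 0.21239469 0.074     ]
hole [0.48649822 0.14773506 0.046     ] pocket [0.47706022 0.21307506] out 0.09305803496416538
stem top tri [0.4760559  0.21100726 0.07624904] [0.47729049 0.21250166 0.07617977]
21.25
```

View pics/t15.png

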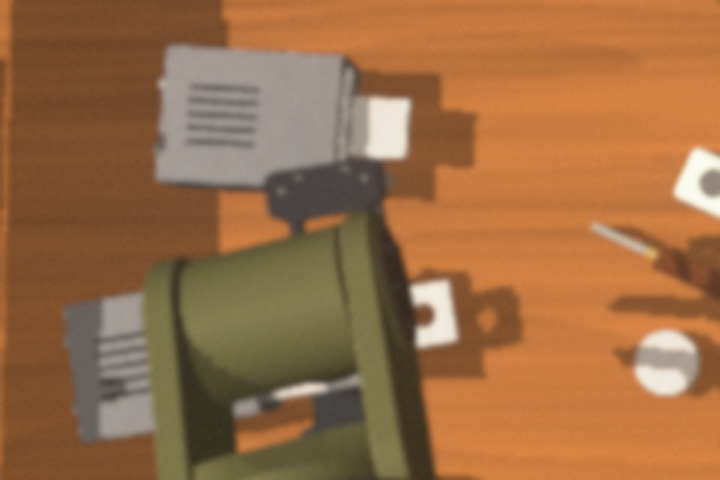

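View pics/s15f.png

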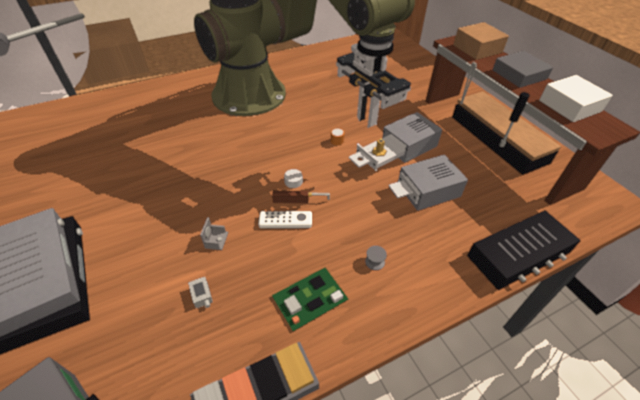

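```bash
python3 - <<'E'
from h import *
print(tool([.4786,.2102,.082],[-np.pi,0,1.714]))
E
```

```text
[0.0593, 0.0004, 0.0721, -0.0003, 0.0002, -0.0009]
```

```bash
python3 -m jog '[[0,0,0,0,0,0,-1],[0,0,0,0,0,0,-1],[0,0,0,0,0,0,-1],[0.03,0,0,0,0,0,-1],[0.059,0,0.02,0,0,0,-1],[0.059,0,0.05,0,0,0,-1],[0.059,0,0.07,0,0,0,-1],[0.059,0,0.072,0,0,0,-1],[0.059,0,0.072,0,0,0,-1]]'
python3 -m jog '[[0,0,0.002,0,0,0,-1],[0,0,0.004,0,0,0,-1],[0,0,0.005,0,0,0,-1],[0,0,0.005,0,0,0,-1]]'
```

```text
time_s: 22.2
ee_pos: [0.4784, 0.2099, 0.0824]
eef_rot: [-3.141, 0.0, 1.713]
force: [0.3, -0.3, 1.0]
grip_width: 0.0005
time_s: 22.6
ee_pos: [0.4784, 0.2099, 0.0776]
eef_rot: [-3.141, 0.0, 1.712]
force: [0.2, 0.8, 0.4]
grip_width: 0.0003
```

```bash
python3 -m jog '[[0,0,0.001,0,0,0,-1],[0,0,0.002,0,0,0,-1],[0,0,0.0025,0,0,0,-1],[0,0,0.0025,0,0,0,-1]]'; python3 -m jog '[[0,0,0.001,0,0,0,-1],[0,0,0.0015,0,0,0,-1],[0,0,0.0015,0,0,0,-1]]'
```

```text
time_s: 23.0
ee_pos: [0.4784, 0.2099, 0.075]
eef_rot: [-3.141, 0.0, 1.712]
force: [0.6, -0.3, 0.3]
grip_width: 0.0003
time_s: 23.3
ee_pos: [0.4787, 0.2099, 0.0742]
eef_rot: [3.141, 0.0, 1.712]
force: [-3.2, -1.1, 8.4]
grip_width: 0.0003
```

```bash
python3 -m jog '[[0,0,-0.002,0,0,0,-1],[0,0,-0.03,0,0,0,-1],[0,0,-0.08,0,0,0,-1],[-0.04,0,-0.1,0,0,0,-1],[-0.08,0,-0.1,0,0,0,-1],[-0.1,0,-0.1,0,0,0,-1],[-0.1,0,-0.1,0,0,0,-1],[-0.1,0,-0.1,0,0,0,-1]]'
python3 - <<'E'
from h import *
c=camera("wrist"); save(c,"w16")
h=None
E
```

```text
time_s: 24.1
ee_pos: [0.4927, 0.1112, 0.1742]
eef_rot: [3.142, 0.0, 1.712]
force: [-0.3, 0.3, 0.8]
grip_width: 0.0007
```

View pics/w16.png

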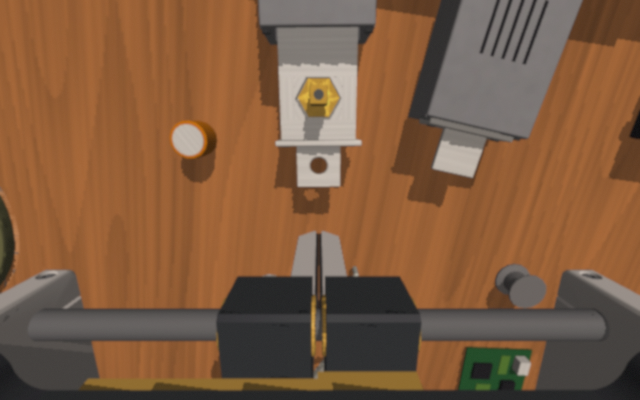

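The adaptor sits centred at pixel (319,97), the hole is at (319,165), the capacitor stands upright at (190,140), and the blank tray is shut. I'm handing in.

```bash
python3 -c "
from station import ctrl
print(ctrl.hand_in())"
```

```text
the job is handed in; nothing more can be done
None
```

The job is done and handed in at about 24 s, well inside the 64 s limit; the interface gave no verdict.

**What I did**
- I carried the capacitor about 120 mm aside and left it upright.
- I drew the holed tray about 95 mm with the hook in the finger hole, keeping the hand off the unit and tray.
- I laid the hook back where it had been, between the tin and the remote.
- I set the adaptor in the hexagonal pocket and shuffled it lightly.

**Last checks**
- **Tray:** about 93–95 mm out, measured from the wrist camera.
- **Adaptor:** seated. Closed fingers met the stem top at 74.2 mm against 74 mm expected, and the gap around the foot looked even.
- **Other items:** in the pictures the capacitor was upright, the hook was flat and clear of the unit, the blank tray was shut, and the bystanders looked unmoved.

**Disagreements**
- **Stem-top height:** triangulating from two cameras gave 76.2 mm, about 2 mm higher than the touch. That is within the camera calibration error, so I went by the touch and the force reading.
- **Tray travel:** the two estimates of how far the tray was out differ by about 2 mm.

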